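# Open a tight screw-top jar in the cam vise and hold its cap over the mouth

### The job

Brace the jar that stands in the vise by swinging the vise's cam lever fully over until the sliding jaw grips the jar, then unscrew the jar's tight cap (anticlockwise seen from above) without turning or lifting the jar in the jaws, and stop turning once the thread has let go. Raise the cap straight up, level, and keep holding it just above the mouth, about two centimetres clear of the rim, so that washers caught in it fall back in: the program finishes while the robot is still holding the cap there. Leave the lever locked and do not disturb the other things on the bench.

Things in the scene. Friction and masses are not known exactly. Their poses are not given: they have to be found in the camera images.
- vise: grey cast-iron cam vise bolted to the bench. Origin on the bench top under the middle between the jaws (the jar's place); y runs along the slide from the fixed jaw (-y) to the sliding jaw and lever (+y), z up. Base 105 mm in x, y from -86 to +150 mm; the bed under the jar is 22 mm high; the jaws, rubber-lined vees 92 mm wide, reach 68 mm above the bench.
- cam_lever (a joint): cam lever angle about its upright pivot, rad: 0 open (it points 60 deg from the vise's +x towards +y); grows anticlockwise seen from above to its stop at 1.62, fully over and locked. Starts at 0 to 0.25. The cam moves the jaw 6 mm: it meets the jar near 0.8 rad, then squeezes its rubber; grip is full only at the end. Stiff (3 to 6 N at the knob); stays where left.
- lever_knob (a point): middle of the black upright round knob at the lever's end: 24 mm diameter, 68 to 110 mm above the bench, centre at 89 mm, 95 mm from the pivot axis; the flat steel arm lies below it, top at 66 mm. It can be pinched or pushed sideways from above; it does not spin on the lever.
- lever_pivot (a point): point on the lever's upright pivot axis, 98 mm along the vise's +y from its origin, at the knob's height (89 mm above the bench); it does not move.
- jaw_pad: rubber vee lining of the sliding jaw, the part that presses on the jar; its origin is on the bench surface level under the jar's axis when the jaw is closed (it starts up to 3 mm to the vise's +y of that) and moves with the jaw.
- jar: white plastic screw-top jar of steel washers, 0.2 to 0.45 kg, 70 mm across up to 77 mm height, then a shoulder to a 44 mm neck. It stands loose on the vise bed between the jaws until the lever is over (before that it turns with the cap). Origin at the centre of its underside, z up; random yaw. Closing the jaw shifts it up to 2 mm towards the fixed jaw.
- jar_mouth (a point): centre of the jar's rim, 110 mm above the jar's underside, 132 mm above the bench; outside diameter of the rim 44 mm.
- jar_mark (a point): point on the jar's side wall, on its x axis, 35 mm from the axis and 60 mm up: shows whether the jar turns.
- cap: plain steel lug cap of the jar in the vise: ribbed cylinder 62 mm across, 20 mm tall, 75 g; origin at the centre of its lower edge, 14 mm below the rim when tight (top 138 mm above the bench). About 0.4 to 0.8 N m starts it. Anticlockwise it rises 2 mm and its lugs leave the thread after about 52 deg; the next thread stops it at about 100 deg. Lift in between (turn 75 deg), not before.
- cap_mark (a point): point on the cap's outer side, on the cap's x axis, 31 mm from its axis, 10 mm above its lower edge; at the start it lies within 5 degrees of the jar's x axis, and it shows how far the cap has been turned against the jar.
- spare_jar: a second, closed jar just like the one in the vise (70 mm across, 116 mm tall), standing loose on the bench behind the vise; origin at the centre of its underside
- tape_roll: clear roll of packing tape lying flat behind the vise, 100 mm across, 48 mm tall; origin at the centre of its underside
- screwdriver: screwdriver 200 mm long lying in front of the vise (on the robot's side)
- wrench: flat open-ended wrench 170 mm long lying to the left of the vise
- carton: closed cardboard carton 150 x 110 x 80 mm, right of the vise; origin at the centre of its underside
- washer_bin: grey open bin of washers 160 x 100 x 75 mm, left of the vise; origin at the centre of its underside
- box_cutter: box cutter 130 mm long, 15 mm high, lying at the right
Mind the look-alikes: they are no part of the job. There is more than one size of the cap; the job needs the smallest.

How it is judged:
On the way, in this order (a step that is already met when the one before it is completed fails the run):
1. the lever is over and the jaw grips the jar, the cap still tight (value of joint cam_lever above 1.35 rad and contact force between jaw_pad and jar above 10 N and y of cap_mark in the frame of jar below 0.006 m), for 0.2 s.
2. the cap is turned until its thread lets go, still down on the neck of the braced jar (value of joint cam_lever above 1.35 rad and contact force between jaw_pad and jar above 10 N and x of cap_mark in the frame of jar below 0.0225 m and y of cap_mark in the frame of jar above 0 m and z of cap in the frame of jar_mouth below -0.006 m), for 0.1 s.
At the end, for the whole second after the job is handed in: lever over (above 1.35 rad), jaw pressing the jar with over 10 N; jar upright on the bed (within 4 mm, 0.08 rad); fingers hold the cap still and off the jar, lower edge 4 to 45 mm above the rim, within 15 mm of its axis, level within 0.2 rad, turned under about 140 degrees (value of joint cam_lever above 1.35 rad and contact force between jaw_pad and jar above 10 N and z of cap in the frame of jar_mouth between 0.004 and 0.045 m and horizontal distance between cap and jar_mouth below 0.015 m and angle between cap's own z axis and vertical below 0.2 rad and x of cap_mark in the frame of jar above -0.024 m and y of cap_mark in the frame of jar above 0 m and contact force between cap and the fingers above 1 N and contact force between cap and jar below 0.1 N and linear speed of cap below 0.02 m/s and angle between jar's own z axis and vertical below 0.08 rad and height (world z) of jar between 0.019 and 0.026 m); the arm keeps its last pose, push and grip.
It fails at once if the jar turns in the jaws by more than about 20 degrees (its side mark moves over 13 mm) or is lifted more than 8 mm (distance of jar_mark from where it was at the start of the episode above 0.013 m or height (world z) of jar above 0.03 m).
It fails at once if a bystander is moved more than 25 mm (distance of any of spare_jar, tape_roll, screwdriver, wrench, carton, washer_bin, box_cutter from where it was at the start of the episode above 0.025 m).
It also fails if it takes over 53 s, if anything falls off the work surface, if the arm or the gripper's body presses on something with over 40 N, if the wrist force passes 120 N, or if a joint passes its speed limit or range.

### The arm

A 6-joint arm with a two-finger parallel gripper is mounted at the origin on the work surface. World frame = base frame: x ahead of the robot, y to its left, z up, the work surface at z = 0. Lengths are in m, angles in rad, forces in N, time in s.
With the tool pointing down it reaches from about 0.25 to 0.85 m from the base axis. Payload 12.5 kg.
Tool frame: the origin (TCP) lies midway between the tips of the shut fingers; the grasp point (between the pads) lies 19 mm behind it; z points along the fingers, x is the direction in which the jaws open and shut, and the axes are right-handed (so a half turn about z gives the same grasp; the last joint's range is limited). The gripper opens to 93 mm and grips with 3 to 60 N. Pads are 15 mm wide; open, the fingers measure 128 mm over their backs; the gripper's body (75 mm by 188 mm) begins 65 mm behind the grasp point.
Start: joints at [-1.187, 0.351, 1.652, -0, 1.139, -0.085], TCP at [0.249, -0.491, 0.219] pointing down, gripper open.
Joint ranges: [-2.75, 2.75], [-0.79, 2.1], [0.01, 2.65], [-1.57, 4.71], [0.07, 3.14], [-2.87, 2.87]. Speed limits (rad/s): [2.22, 2.22, 2.79, 3.14, 3.14, 3.14].

### API

Orientations are given as a unit quaternion [w, x, y, z].
In Python, from rig import status, snapshot, camera_info, ticket gives the robot as it stands.
- The arm moves only by the tool play_rows, never from a script. Its argument "deltas" is a list of rows, each a list of 2 entries, a list of its own where there are three numbers: the shift along the tool's x, y, z in m, then the turn about the tool's z in degrees. A call has 1 to 20 rows; each row is the pose to reach, as a shift and turn from the pose commanded when the call began, along the tool's axes at that moment; what a row does not reach only later rows make up. A row lasts 1/12 s, in which the tool goes at most 41.7 mm and 7.16 degrees, less where a joint would pass 70% of its speed; a pose out of reach is approached as far as the arm can. A call with a gripper value outside its range is refused whole. "fingers" is the opening, from 0 (shut) to 1 (fully open), set as the call begins (left out, the last holds). The fingers move at their own pace and stop on an object; "newtons" is the grip in N (left out, the last holds). Time passes only in rows, so rows that repeat a pose let the fingers close. It gives the time, the measured TCP pose, the force and the opening at its end, in the units of the state.
- status.state(): the state, without advancing time (a new reading comes with each control period).
- snapshot(name): name is "scene" or "top"; returns the picture (384x512x3 uint8, red, green, blue); there is no depth.
- camera_info(name): a dict with "mtx" (3x3 intrinsics, pixels), "rvec" (rotation vector, rad) and "tvec" (3), from world to camera coordinates, as OpenCV has them. Camera axes: x right, y down, z forward; pixel columns grow to the right and rows downward; lengths in m; the calibration is good to about 2 mm. A picture is of the moment at which its call begins. camera_info takes no time and is no camera call.
- ticket.close_job(): hands the job in, once; it reports no verdict.
The state is a dict: "t": time; "qpos": joint angles; "joint_velocities": joint speeds; "joint_efforts": joint torques, N m; "tcp_pos": TCP position; "tcp_rot": TCP orientation; "contact_force": force on the tool from outside, world axes, zero at the start; "ft_torque": the same for the moment, N m; "gripper_width": finger opening in m.
Only numpy, scipy, OpenCV 4.12 (cv2) and the standard library are available. Lean on these libraries where they do the work, as an engineer would, in place of code of your own. Each camera call takes 0.05 s, during which the arm holds its last target. There are 200 camera calls.

## Working session

There is one attempt and no reset: what is moved stays moved. The work goes in short steps, Python scripts to look and compute and a tool call to move; the robot and the scene stay as the last step left them, time stands still between calls to the robot, and variables do not carry over. Pictures are saved under pics/ and viewed, about 8 in all and at most 12, crops included, and the job is handed in when it is done.

Besides the shell and the picture viewer there is one more tool, called after "Request:" as name(argument=value, ...), one argument or row to a line, values as JSON. play_rows: Moves the arm, as the interface text tells. Its arguments: {"type":"object","properties":{"deltas":{"type":"array"},"fingers":{"type":"number"},"newtons":{"type":"number"}},"required":["deltas"]}

```bash
ls; mkdir -p pics; python3 - <<'E'
from rig import status, snapshot, camera_info
import cv2,numpy as np
print(status.state())
for n in("scene","top"):
    im=snapshot(n); c=camera_info(n); print(n,c)
    cv2.imwrite(f"pics/{n}0.png",cv2.resize(im[:,:,::-1],(800,600),interpolation=cv2.INTER_CUBIC)); np.save(f"pics/{n}0.npy",im)
E
```

```text
pics
{'t': 0.0, 'qpos': array([-1.18660923e+00,  3.51239962e-01,  1.65244145e+00, -2.69202090e-06,
        1.13911245e+00, -8.46074574e-02]), 'joint_velocities': array([ 0.00157674,  0.00021778,  0.00067218, -0.00035502, -0.0001876 ,
        0.00152591]), 'joint_efforts': array([-6.64679083e-04, -4.97324324e+01, -2.85255826e+01,  6.97972393e-02,
        2.56896130e-02, -7.42481984e-05]), 'tcp_pos': array([ 0.24838017, -0.49032026,  0.2180928 ]), 'tcp_rot': array([-3.55573726e-04,  8.52001086e-01, -5.23539673e-01, -4.84035817e-04]), 'contact_force': array([ 0.11077627, -0.15152211, -0.09121655]), 'ft_torque': array([0.00039228, 0.00610728, 0.03675213]), 'gripper_width': 0.09284598431613457}
scene {'mtx': array([[374.97019993,   0.        , 254.7070139 ],
       [  0.        , 374.97019993, 184.651931  ],
       [  0.        ,   0.        ,   1.        ]]), 'rvec': array([ 2.27785347,  0.98737767, -0.33830476]), 'tvec': array([-0.40190754, -0.25169662,  1.43567026])}
top {'mtx': array([[439.59621892,   0.        , 248.28119778],
       [  0.        , 439.59621892, 195.56288841],
       [  0.        ,   0.        ,   1.        ]]), 'rvec': array([ 2.18471283, -2.13505721,  0.08854338]), 'tvec': array([-0.00216718,  0.57719694,  1.46298494])}
```

View pics/scene0.png

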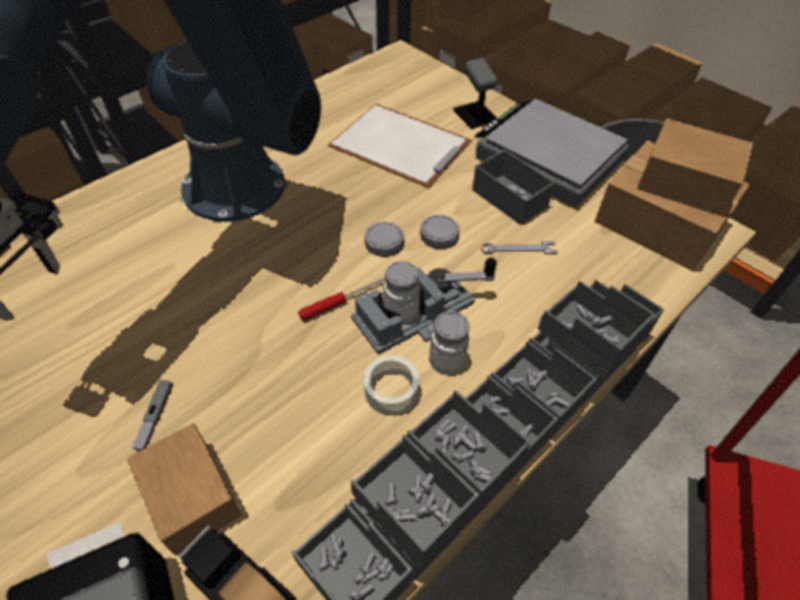

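View pics/top0.png

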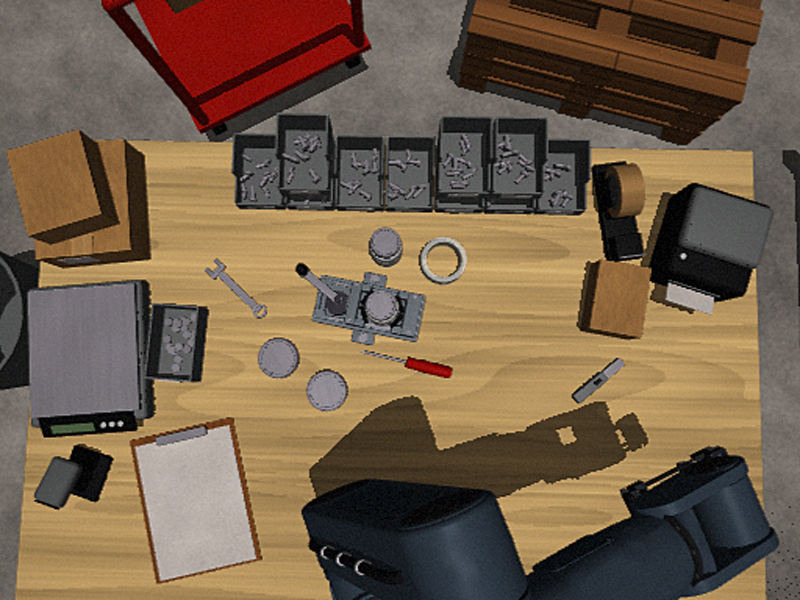

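The vise jar's cap is at about (382,307) in the top view. The knob is at (302,269), the pivot near (337,303), the spare jar at (386,245), the tape at (443,260) and the screwdriver shaft at (385,357). Cap look-alikes: two larger loose caps at (278,357) and (327,390), and the spare jar's cap at (386,245). The one to turn is the cap on the jar standing between the jaws. I'll confirm that in an enlarged crop.

```bash
cat > h.py <<'E'
import cv2,numpy as np
from rig import status,snapshot,camera_info
def ray(n,uv,z):
    c=camera_info(n);R=cv2.Rodrigues(c["rvec"])[0];o=-R.T@c["tvec"]
    d=R.T@np.linalg.inv(c["mtx"])@[uv[0],uv[1],1];return o+d*(z-o[2])/d[2]
def proj(n,P):
    c=camera_info(n);return cv2.projectPoints(np.array(P,float).reshape(-1,1,3),c["rvec"],c["tvec"],c["mtx"],None)[0][:,0]
def tool(P,yaw=None):
    "world target -> shift in current tool axes"
    from scipy.spatial.transform import Rotation as R
    s=status.state();q=s["tcp_rot"];r=R.from_quat([q[1],q[2],q[3],q[0]])
    return r.inv().apply(np.array(P)-s["tcp_pos"]),r.as_matrix()
E
python3 - <<'E'
import cv2,numpy as np
im=np.load("pics/top0.npy")[160:232,184:280,::-1]
cv2.imwrite("pics/c1.png",cv2.resize(im,None,fx=8.3333,fy=8.3333,interpolation=cv2.INTER_CUBIC)) 
E
python3 - <<'E'
from h import *
k=1/1.5625
for nm,uv,z in [("cap top",(382,307),.138),("knob",(302,269),.110),("pivot",(337,303),.06),("driver",(385,357),.01),("spare",(386,242),.116),("tape",(443,260),.048)]:
    print(nm,ray("top",np.array(uv)*k,z))
E
```

```text
cap top [0.56289242 0.02073052 0.138     ]
knob [0.6410656  0.18918273 0.11      ]
pivot [0.57708469 0.11916698 0.06      ]
driver [0.46601368 0.01522281 0.01      ]
spare [0.70014174 0.01646164 0.116     ]
tape [ 0.67657889 -0.10566864  0.048     ]
```

View pics/c1.png

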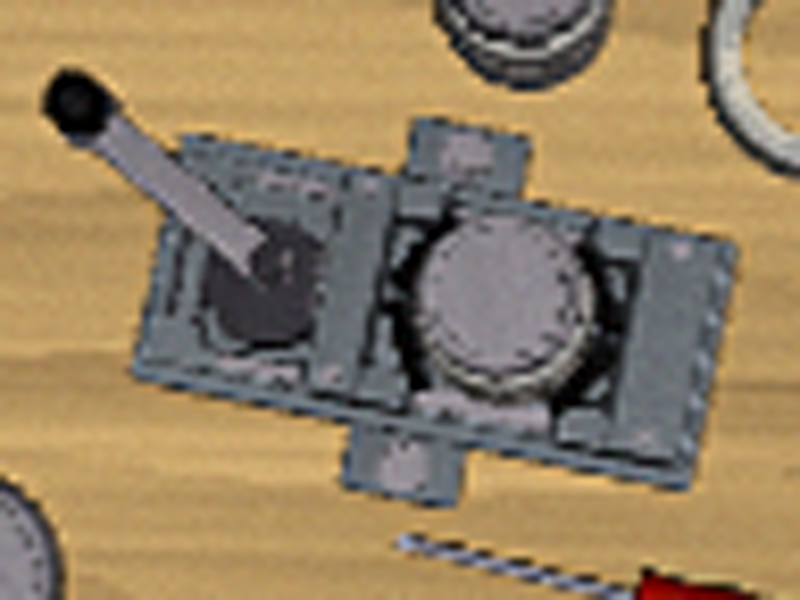

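The crop confirms the jar between the vise jaws: cap top centre at crop (503,298), knob top at (78,102), with the lever open pointing up-left. It is the smallest cap, about 62 mm. The vise base corners are at (185,135), (135,375), (738,243) and (690,487).

```bash
python3 - <<'E'
from h import *
f=lambda u,v,z: ray("top",np.array([184,160])+np.array([u+.5,v+.5])/8.3333-.5,z)
cap=f(503,298,.138);L=f(415,298,.138);R_=f(592,298,.138);print("cap",cap,"diam",np.linalg.norm(L-R_))
kn=f(78,102,.11);print("knob",kn)
for zb in(.02,):
  C=[f(*p,zb) for p in[(185,135),(135,375),(738,243),(690,487)]]
  yv=(C[0]+C[1]-C[2]-C[3]);print("len",np.linalg.norm(yv)/2,"wid",np.linalg.norm(C[0]-C[1]),np.linalg.norm(C[2]-C[3]))
  yv/=np.linalg.norm(yv);m=(C[0]+C[1]+C[2]+C[3])/4; org=m-yv*.032;print("yv",yv,"yaw",np.degrees(np.arctan2(-yv[0],yv[1])),"org from base",org)
piv=org+yv*.098; print("piv",piv, "from cap",cap+yv*.097)
d=kn-piv;print("r",np.hypot(d[0],d[1]),"ang",np.degrees(np.arctan2(d[1],d[0])),"world")
# knob in scene pic check
print(proj("scene",[cap,kn])*1.5625)
s,M=tool([0,0,0]);print(M)
E
```

```text
cap [0.5665207  0.02258324 0.138     ] diam 0.06686734688927218
knob [0.64221751 0.19039327 0.11      ]
len 0.23200335303215844 wid 0.10120406275157202 0.10206265969338245
yv [0.17363533 0.98481002 0.        ] yaw -9.999252591927231 org from base [0.56767333 0.02195089 0.02      ]
piv [0.58468959 0.11846227 0.02      ] from cap [0.58336333 0.11810981 0.138     ]
r 0.0921060850282513 ang 51.34839289916753 world
[[400.8911952  271.98555654]
 [489.73041436 258.878615  ]]
[[ 4.51837647e-01 -8.92100092e-01 -4.06571788e-04]
 [-8.92099585e-01 -4.51837825e-01  9.54332152e-04]
 [-1.03506431e-03 -6.85006715e-05 -9.99999462e-01]]
```

Request:
play_rows(
  deltas=[
    [[-0.43, -0.66, 0.02], -24],
    [[-0.43, -0.66, 0.02], -24],
    [[-0.43, -0.66, 0.02], -24],
    [[-0.43, -0.66, 0.02], -24],
    [[-0.43, -0.66, 0.02], -24],
    [[-0.43, -0.66, 0.02], -24],
    [[-0.43, -0.66, 0.02], -24],
    [[-0.43, -0.66, 0.02], -24],
    [[-0.43, -0.66, 0.02], -24],
    [[-0.43, -0.66, 0.02], -24],
    [[-0.43, -0.66, 0.02], -24],
    [[-0.43, -0.66, 0.02], -24],
    [[-0.43, -0.66, 0.02], -24],
    [[-0.43, -0.66, 0.02], -24],
    [[-0.43, -0.66, 0.02], -24],
    [[-0.43, -0.66, 0.02], -24],
    [[-0.43, -0.66, 0.02], -24],
    [[-0.43, -0.66, 0.02], -24],
    [[-0.43, -0.66, 0.02], -24],
    [[-0.43, -0.66, 0.02], -24],
  ],
  fingers=0.6,
  newtons=30,
)

```text
t: 1.77
tcp_pos: [0.6443, 0.1965, 0.1972]
tcp_rot: [-0.0, 0.943, -0.333, -0.0]
contact_force: [0.6, 0.8, -0.3]
gripper_width: 0.0553
```

```bash
python3 - <<'E'
from h import *
s=status.state();print(s["t"],s["tcp_pos"],s["qpos"],s["gripper_width"]);d,M=tool([.643,.191,.076]);print(d);print(M[:2,:2],np.degrees(np.arctan2(M[1,0],M[0,0])))
E
```

```text
1.7667 [0.64432945 0.19647342 0.19723512] [2.26442742e-01 5.97140930e-01 1.31994859e+00 1.14015446e-03
 1.22452109e+00 9.05458255e-01] 0.055325518080672216
[0.00250851 0.00517191 0.12122969]
[[ 0.77794818 -0.62832839]
 [-0.62832786 -0.77794795]] -38.92687923297423
```

Request:
play_rows(
  deltas=[
    [[0, 0, 0.03], 0],
    [[0, 0, 0.06], 0],
    [[0, 0, 0.09], 0],
    [[0, 0, 0.11], 0],
    [[0, 0, 0.122], 0],
    [[0, 0, 0.122], 0],
    [[0, 0, 0.122], 0],
    [[0, 0, 0.122], 0],
  ],
)

```text
t: 2.43
tcp_pos: [0.6439, 0.1913, 0.0783]
tcp_rot: [-0.001, 0.942, -0.335, 0.001]
contact_force: [0.6, -0.1, 0.1]
gripper_width: 0.0558
```

```bash
python3 - <<'E'
from h import *
for n in("top","scene"):
    im=snapshot(n); np.save(f"pics/{n}1.npy",im)
s=status.state();print(s["t"],s["tcp_pos"],s["contact_force"])
a=np.load("pics/top1.npy")[160:232,184:280,::-1]
b=np.load("pics/scene1.npy")
u,v=proj("scene",[.64,.19,.09])[0].astype(int);print(u,v)
b=b[v-45:v+45,u-45:u+45,::-1]
r=lambda x:cv2.resize(x,(400,int(400*x.shape[0]/x.shape[1])),interpolation=cv2.INTER_CUBIC)
a,b=r(a),r(b);o=np.zeros((400,800,3),np.uint8);o[:a.shape[0],:400]=a;o[:,400:]=b;cv2.imwrite("pics/c2.png",o)
E
```

```text
2.5333 [0.64385764 0.19133894 0.07832673] [ 0.22572684  0.07198413 -0.30179844]
311 169
```

View pics/c2.png

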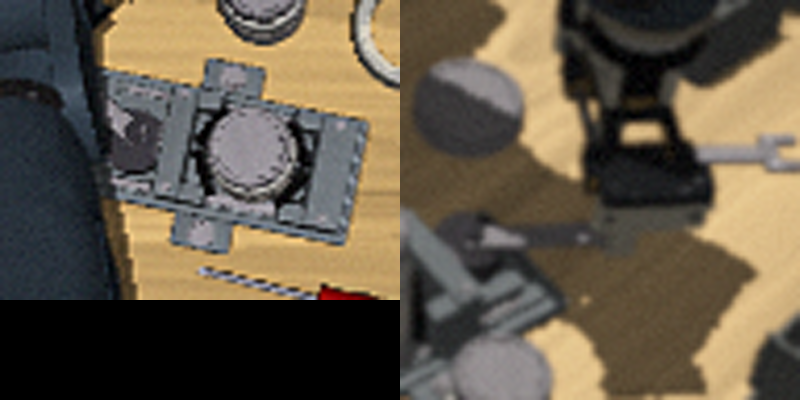

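The gripper sits over the lever's end, and the lever arm runs in between the fingers at crop (600,235). I'll close on it; a width of about 24 mm will confirm the knob is held.

Request:
play_rows(
  deltas=[
    [[0, 0, 0], 0],
    [[0, 0, 0], 0],
    [[0, 0, 0], 0],
    [[0, 0, 0], 0],
    [[0, 0, 0], 0],
    [[0, 0, 0], 0],
    [[0, 0, 0], 0],
    [[0, 0, 0], 0],
  ],
  fingers=0,
  newtons=30,
)

```text
t: 3.2
tcp_pos: [0.643, 0.1913, 0.0767]
tcp_rot: [-0.0, 0.942, -0.335, -0.0]
contact_force: [-0.6, 1.8, 0.5]
gripper_width: 0.0235
```

```bash
python3 - <<'E'
from h import *
s=status.state();print(s["t"],s["tcp_pos"],s["contact_force"],s["gripper_width"],s["qpos"])
d,M=tool([0,0,0]);p=s["tcp_pos"].copy();piv=np.array([.584,.1183,p[2]])
ph0=np.arctan2(M[1,0],M[0,0]);a0=np.arctan2(*(p-piv)[[1,0]]);r=np.hypot(*(p-piv)[:2]);print("r",r,"ang",np.degrees(a0),"yaw",np.degrees(ph0))
af=np.radians(50)+1.62; print("total deg",np.degrees(af-a0))
for k in range(1,19):
    a=a0+(af-a0)*k/18;w=piv+[.095*np.cos(a)-0,.095*np.sin(a),0]
    e=M.T@(w-p);print(k,e.round(4),round(-np.degrees(a-np.pi/2-ph0),1), w.round(3))
E
```

```text
3.2 [0.64300558 0.1912852  0.07669093] [-0.63421938  1.82024792  0.47349121] 0.023497375133236787 [2.19704265e-01 7.22480901e-01 1.41685197e+00 2.12887130e-04
 1.00227756e+00 9.02751036e-01]
r 0.09385359608328844 ang 51.04586506220767 yaw -39.14226381655964
total deg 91.7732977489857
1 [-0.0084 -0.0007  0.    ] -5.3 [0.637 0.197 0.077]
2 [-0.0168  0.0004  0.    ] -10.4 [0.63  0.202 0.077]
3 [-0.0251  0.0023  0.    ] -15.5 [0.622 0.205 0.077]
4 [-0.0331  0.0049  0.    ] -20.6 [0.614 0.208 0.077]
5 [-0.0409  0.0082  0.    ] -25.7 [0.606 0.211 0.077]
6 [-0.0483  0.0122  0.    ] -30.8 [0.598 0.212 0.077]
7 [-0.0554  0.0169  0.    ] -35.9 [0.589 0.213 0.077]
8 [-0.062   0.0221  0.    ] -41.0 [0.581 0.213 0.077]
9 [-0.0681  0.0279  0.    ] -46.1 [0.573 0.213 0.077]
10 [-0.0737  0.0343  0.    ] -51.2 [0.564 0.211 0.077]
11 [-0.0787  0.0411  0.    ] -56.3 [0.556 0.209 0.077]
12 [-0.0831  0.0483  0.    ] -61.4 [0.548 0.206 0.077]
13 [-0.0868  0.0559  0.    ] -66.5 [0.54  0.203 0.077]
14 [-0.0898  0.0638  0.    ] -71.6 [0.533 0.198 0.077]
15 [-0.0921  0.0719  0.    ] -76.7 [0.526 0.194 0.077]
16 [-0.0937  0.0802  0.    ] -81.8 [0.52  0.188 0.077]
17 [-0.0945  0.0887  0.    ] -86.9 [0.514 0.182 0.077]
18 [-0.0946  0.0971  0.    ] -92.0 [0.508 0.176 0.077]
```

The knob is held at 23.5 mm. Swinging the lever along the arc now, stopping short of the end to check force.

Request:
play_rows(
  deltas=[
    [[-0.0084, 0, 0], -5.1],
    [[-0.0168, 0.0004, 0], -10.2],
    [[-0.0251, 0.0023, 0], -15.3],
    [[-0.0331, 0.0049, 0], -20.4],
    [[-0.0409, 0.0082, 0], -25.5],
    [[-0.0483, 0.0122, 0], -30.6],
    [[-0.0554, 0.0169, 0], -35.7],
    [[-0.062, 0.0221, 0], -40.8],
    [[-0.0681, 0.0279, 0], -45.9],
    [[-0.0737, 0.0343, 0], -51],
    [[-0.0787, 0.0411, 0], -56.1],
    [[-0.0831, 0.0483, 0], -61.2],
    [[-0.0868, 0.0559, 0], -66.3],
    [[-0.0898, 0.0638, 0], -71.4],
    [[-0.0921, 0.0719, 0], -76.5],
    [[-0.0937, 0.0802, 0], -81.6],
    [[-0.0937, 0.0802, 0], -81.6],
    [[-0.0937, 0.0802, 0], -81.6],
  ],
)

```text
t: 4.7
tcp_pos: [0.521, 0.1867, 0.0767]
tcp_rot: [0.001, 0.932, 0.363, 0.001]
contact_force: [8.4, -9.3, -5.5]
gripper_width: 0.0234
```

```bash
cat > lev.py <<'E'
from h import *
s=status.state();p=s["tcp_pos"];print(s["t"],p,s["contact_force"],s["ft_torque"],s["gripper_width"])
d,M=tool([0,0,0]);print("yaw",np.degrees(np.arctan2(M[1,0],M[0,0])),"r",np.hypot(p[0]-.584,p[1]-.1183),"lever",np.arctan2(p[1]-.1183,p[0]-.584)-np.radians(50));print(s["qpos"])
E
python3 lev.py
```

```text
4.7 [0.52099092 0.18673266 0.07668432] [ 8.39656289 -9.30313087 -5.45593239] [-1.48688674 -1.38587527  0.2161118 ] 0.023371906574412855
yaw 42.51948680644611 r 0.09302243304326983 lever 1.4422909759738056
[ 0.26116198  0.5420243   1.75753396 -0.00300512  0.83965567 -0.47893748]
```

Request:
play_rows(
  deltas=[
    [[-0.005, 0.0001, 0], -3],
    [[-0.01, 0.0005, 0], -6],
    [[-0.0145, 0.001, 0], -8.5],
    [[-0.018, 0.0015, 0], -10.5],
    [[-0.018, 0.0015, 0], -10.5],
    [[-0.018, 0.0015, 0], -10.5],
    [[-0.018, 0.0015, 0], -10.5],
  ],
)

```text
t: 5.28
tcp_pos: [0.511, 0.1755, 0.0768]
tcp_rot: [0.001, 0.895, 0.446, 0.004]
contact_force: [18.8, 4.4, -16.9]
gripper_width: 0.0233
```

```bash
python3 lev.py
```

```text
5.2833 [0.51095    0.17547312 0.07680782] [ 18.83879048   4.36535824 -16.86948018] [ 0.58000082 -3.01854915 -0.30016543] 0.023257651414657913
yaw 52.919632391293966 r 0.09276350854283795 lever 1.6048516408220705
[ 2.44631613e-01  5.20235660e-01  1.79706261e+00 -1.40662008e-05
  8.16114411e-01 -6.78964257e-01]
```

Request:
play_rows(
  deltas=[
    [[-0.002, 0, 0], -1],
    [[-0.002, 0, 0], -1],
    [[-0.002, 0, 0], -1],
    [[-0.002, 0, 0], -1],
  ],
)

```text
t: 5.62
tcp_pos: [0.5111, 0.1753, 0.0769]
tcp_rot: [0.001, 0.891, 0.453, 0.006]
contact_force: [27.4, 15.3, -24.6]
gripper_width: 0.0234
```

```bash
python3 lev.py
```

```text
5.6167 [0.51111733 0.17527685 0.07688011] [ 27.36616699  15.33994006 -24.6119598 ] [ 2.21026022 -4.10346742 -0.35643474] 0.023355145734059005
yaw 53.89733381853769 r 0.09251078353209657 lever 1.6054076189444202
[ 0.24341976  0.51865255  1.79974259  0.00207991  0.81110177 -0.69865563]
```

The force rises with no further motion, so the lever is on its stop. Back off, release and rise.

Request:
play_rows(
  deltas=[
    [[0.003, 0, 0], 0],
    [[0.003, 0, 0], 0],
    [[0.003, 0, 0], 0],
    [[0.003, 0, 0], 0],
    [[0.003, 0, 0], 0],
  ],
  fingers=0.6,
)

```text
t: 6.03
tcp_pos: [0.5078, 0.1755, 0.0767]
tcp_rot: [0.0, 0.891, 0.454, -0.0]
contact_force: [-0.6, -0.1, 0.1]
gripper_width: 0.0521
```

Request:
play_rows(
  deltas=[
    [[0, 0, -0.02], 0],
    [[0, 0, -0.05], 0],
    [[0, 0, -0.08], 0],
    [[0, 0, -0.12], 15],
    [[0, 0, -0.14], 15],
    [[0, 0, -0.14], 15],
  ],
  fingers=1,
)

```text
t: 6.53
tcp_pos: [0.5098, 0.176, 0.2214]
tcp_rot: [0.0, 0.944, 0.33, 0.004]
contact_force: [1.0, 0.2, -0.3]
gripper_width: 0.0902
```

```bash
python3 lev.py;python3 - <<'E'
from h import *
a=snapshot("top");b=snapshot("scene");np.save("pics/top2.npy",a);np.save("pics/scene2.npy",b)
a=a[160:232,184:280,::-1];u,v=proj("scene",[.56,.08,.1])[0].astype(int);print(u,v)
b=b[v-36:v+36,u-48:u+48,::-1]
cv2.imwrite("pics/c3.png",np.vstack([cv2.resize(x,(400,300),interpolation=cv2.INTER_CUBIC) for x in(a,b)]))
d,M=tool([.5665,.0226,.20]);print(d)
E
```

```text
6.5333 [0.50975117 0.17604043 0.22139596] [ 1.0307268   0.16946994 -0.28679105] [-0.00278063 -0.10277019  0.05663658] 0.09021113047211546
yaw 38.542320878348995 r 0.09405767435717552 lever 1.607957573805216
[ 2.46183783e-01  3.24673945e-01  1.68162945e+00  1.60516091e-05
  1.12782694e+00 -4.26502993e-01]
268 171
[-0.05088517  0.15567102  0.01694561]
```

View pics/c3.png

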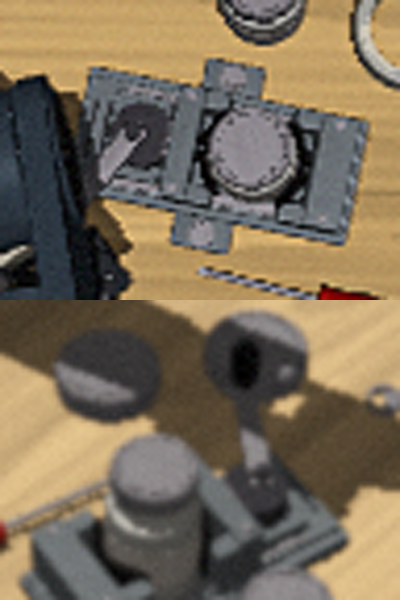

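The lever (arm at (125,155) in the top crop) is over, and the cap is still seated at (253,148), unmoved within about 1 mm. Going above the cap now, yaw wound back for the unscrewing.

Request:
play_rows(
  deltas=[
    [[-0.0125, 0.039, 0.01], 7],
    [[-0.025, 0.078, 0.01], 14],
    [[-0.0375, 0.117, 0.01], 21],
    [[-0.051, 0.156, 0.01], 28],
    [[-0.051, 0.156, 0.01], 35],
    [[-0.051, 0.156, 0.01], 42],
    [[-0.051, 0.156, 0.01], 49],
    [[-0.051, 0.156, 0.01], 56],
    [[-0.051, 0.156, 0.01], 63],
    [[-0.051, 0.156, 0.01], 70],
    [[-0.051, 0.156, 0.01], 77],
    [[-0.051, 0.156, 0.01], 80],
    [[-0.051, 0.156, 0.01], 80],
    [[-0.051, 0.156, 0.01], 80],
    [[-0.051, 0.156, 0.01], 80],
  ],
  fingers=1,
)

```text
t: 7.88
tcp_pos: [0.5661, 0.0223, 0.2058]
tcp_rot: [0.0, 0.937, -0.349, -0.001]
contact_force: [0.3, -0.7, 0.6]
gripper_width: 0.0928
```

```bash
python3 lev.py|head -2; python3 -c "
from h import *
print(tool([.566,.022,.108])[0])"
```

```text
7.8833 [0.56606382 0.02230061 0.20577525] [ 0.29360136 -0.73753107  0.57783216] [-0.02319613 -0.02457286  0.003251  ] 0.09275186289371928
yaw -40.86098733084036 r 0.0976605837664161 lever -2.6281677771690553
[0.00026153 0.00018016 0.09777521]
```

Request:
play_rows(
  deltas=[
    [[0, 0, 0.03], 0],
    [[0, 0, 0.05], 0],
    [[0, 0, 0.07], 0],
    [[0, 0, 0.085], 0],
    [[0, 0, 0.098], 0],
    [[0, 0, 0.098], 0],
    [[0, 0, 0.098], 0],
  ],
)

```text
t: 8.47
tcp_pos: [0.5661, 0.0223, 0.1082]
tcp_rot: [0.0, 0.937, -0.35, -0.001]
contact_force: [0.4, -0.4, 0.9]
gripper_width: 0.0931
```

Request:
play_rows(
  deltas=[
    [[0, 0, 0], 0],
    [[0, 0, 0], 0],
    [[0, 0, 0], 0],
    [[0, 0, 0], 0],
    [[0, 0, 0], 0],
    [[0, 0, 0], 0],
    [[0, 0, 0], 0],
    [[0, 0, 0], 0],
  ],
  fingers=0,
  newtons=10,
)

```text
t: 9.13
tcp_pos: [0.5667, 0.0221, 0.109]
tcp_rot: [-0.0, 0.937, -0.351, 0.0]
contact_force: [-1.1, -1.6, 4.4]
gripper_width: 0.0625
```

```bash
python3 lev.py|head -2; python3 -c "
from h import *
s=status.state();M=tool([0,0,0])[1];print('F tool',M.T@s['contact_force'],'T tool',M.T@s['ft_torque'])"
```

```text
9.1333 [0.56672177 0.02214565 0.10901438] [-1.13214504 -1.55097495  4.43146726] [-0.37319781 -0.01314361 -0.19689466] 0.06253116270890277
yaw -41.04981813096325 r 0.09769440477255344 lever -2.6212561335463525
F tool [ 0.16762751  1.91164274 -4.43200867] T tool [-0.27293899  0.25506346  0.19663115]
```

The cap is gripped at 62.5 mm and well centred. Full grip, then unscrew 40° with the thread's rise.

Request:
play_rows(
  deltas=[
    [[0, 0, 0], 0],
    [[0, 0, 0], 0],
    [[0, 0, 0], 0],
    [[0, 0, -0.0001], -3],
    [[0, 0, -0.0002], -6],
    [[0, 0, -0.0003], -9],
    [[0, 0, -0.0005], -12],
    [[0, 0, -0.0006], -15],
    [[0, 0, -0.0007], -18],
    [[0, 0, -0.0008], -21],
    [[0, 0, -0.0009], -24],
    [[0, 0, -0.001], -27],
    [[0, 0, -0.0011], -30],
    [[0, 0, -0.0013], -33],
    [[0, 0, -0.0014], -36],
    [[0, 0, -0.0015], -40],
    [[0, 0, -0.0015], -40],
    [[0, 0, -0.0015], -40],
  ],
  fingers=0,
  newtons=60,
)

```text
t: 10.63
tcp_pos: [0.5668, 0.0225, 0.1105]
tcp_rot: [0.0, 1.0, -0.008, 0.0]
contact_force: [0.2, -0.6, 4.3]
gripper_width: 0.0621
```

```bash
python3 lev.py|head -2; python3 - <<'E'
from h import *
s=status.state();M=tool([0,0,0])[1];print('F tool',M.T@s['contact_force'],'T tool',M.T@s['ft_torque'])
a=snapshot("top");b=snapshot("scene");np.save("pics/top3.npy",a);np.save("pics/scene3.npy",b)
u,v=proj("scene",[.566,.022,.1])[0].astype(int)
f=lambda b:cv2.resize(b[v-36:v+36,u-36:u+36,::-1],(400,400),interpolation=cv2.INTER_CUBIC)
cv2.imwrite("pics/c4.png",np.hstack([f(np.load("pics/scene2.npy")),f(b)]))
E
```

```text
10.6333 [0.56682405 0.02246924 0.11053674] [ 0.1707252  -0.61492385  4.33244093] [-0.02731631 -0.02685413  0.57708657] 0.06205748869408599
yaw -0.9302828971100432 r 0.09735783743073938 lever -2.6208100385471447
F tool [ 0.18484552  0.61263063 -4.33218636] T tool [-0.0263227   0.02736865 -0.57710857]
```

View pics/c4.png

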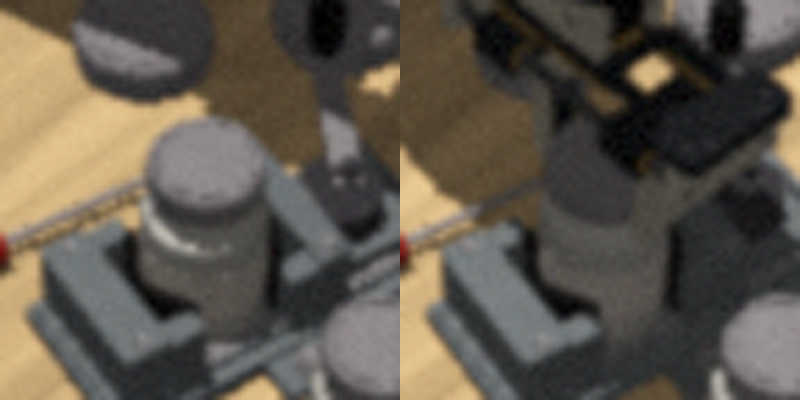

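The gripper holds the cap and the jar is seated as before (crop right, cap at (590,180)). The torque is 0.58 N m. Continue to about 76° total; the torque should drop when the lugs leave the thread.

Request:
play_rows(
  deltas=[
    [[0, 0, -0.0002], -3],
    [[0, 0, -0.0003], -6],
    [[0, 0, -0.0004], -9],
    [[0, 0, -0.0005], -12],
    [[0, 0, -0.0005], -15],
    [[0, 0, -0.0005], -18],
  ],
)

```text
t: 11.23
tcp_pos: [0.5667, 0.0226, 0.111]
tcp_rot: [-0.0, 0.989, 0.149, 0.0]
contact_force: [-0.8, 0.1, 5.8]
gripper_width: 0.0617
```

```bash
python3 lev.py|head -2
```

```text
11.2333 [0.56665503 0.02257077 0.11096722] [-0.79248146  0.11341798  5.81473439] [ 0.03814035 -0.054717   -0.04892137] 0.06167341952991947
yaw 17.116276833536116 r 0.09728788867121921 lever -2.6227042354851395
```

Request:
play_rows(
  deltas=[
    [[0, 0, 0], -3],
    [[0, 0, 0], -6],
    [[0, 0, 0], -9],
    [[0, 0, 0], -12],
    [[0, 0, 0], -15],
    [[0, 0, 0], -18],
    [[0, 0, 0], -18],
    [[0, 0, 0], -18],
    [[0, 0, 0], -18],
  ],
)

```text
t: 11.98
tcp_pos: [0.5668, 0.0225, 0.111]
tcp_rot: [0.0, 0.954, 0.301, 0.0]
contact_force: [-0.1, 1.5, 4.9]
gripper_width: 0.0617
```

```bash
python3 lev.py|head -2
```

```text
11.9833 [0.56676128 0.02250502 0.11098532] [-0.13784295  1.46449411  4.90200754] [-0.0284189  -0.1004337   0.04511601] 0.06172478038138146
yaw 34.98465089248357 r 0.09733371218781746 lever -2.621509632002551
```

The torque fell to zero past 52°, so the thread has let go at about 76°. Lift a little and check the force, then the rest.

Request:
play_rows(
  deltas=[
    [[0, 0, -0.001], 0],
    [[0, 0, -0.002], 0],
    [[0, 0, -0.003], 0],
    [[0, 0, -0.004], 0],
    [[0, 0, -0.005], 0],
    [[0, 0, -0.005], 0],
  ],
)

```text
t: 12.48
tcp_pos: [0.5664, 0.0223, 0.1158]
tcp_rot: [-0.0, 0.954, 0.3, -0.0]
contact_force: [0.0, 0.6, -0.2]
gripper_width: 0.0611
```

```bash
python3 lev.py|head -2
```

```text
12.4833 [0.56641179 0.02234013 0.11575457] [ 0.02732312  0.58090956 -0.20847705] [ 0.01899938 -0.09684312  0.01344157] 0.06111247167668418
yaw 34.95805225364658 r 0.09755840053556562 lever -2.6247359914466624
```

Request:
play_rows(
  deltas=[
    [[0, 0, -0.002], 0],
    [[0, 0, -0.005], 0],
    [[0, 0, -0.008], 0],
    [[0, 0, -0.011], 0],
    [[0, 0, -0.014], 0],
    [[0, 0, -0.017], 0],
    [[0, 0, -0.02], 0],
    [[0, 0, -0.023], 0],
    [[0, 0, -0.026], 0],
    [[0, 0, -0.028], 0],
    [[0, 0, -0.028], 0],
    [[0, 0, -0.028], 0],
    [[0, 0, -0.028], 0],
  ],
)

```text
t: 13.57
tcp_pos: [0.5664, 0.0223, 0.1435]
tcp_rot: [-0.0, 0.954, 0.3, -0.0]
contact_force: [0.3, -0.6, -1.8]
gripper_width: 0.0616
```

```bash
python3 lev.py|head -2; python3 - <<'E'
from h import *
a=snapshot("top");b=snapshot("scene");np.save("pics/top4.npy",a);np.save("pics/scene4.npy",b)
u,v=proj("scene",[.566,.022,.12])[0].astype(int);print(u,v,proj("scene",[[.566,.022,.132],[.566,.022,.152],[.566,.022,.172]]))
g=cv2.resize(b[v-36:v+36,u-36:u+36,::-1],(600,600),interpolation=cv2.INTER_CUBIC)
cv2.imwrite("pics/c5.png",cv2.convertScaleAbs(g,alpha=1.6))
E
```

```text
13.5667 [0.56638202 0.02231731 0.14350505] [ 0.28756688 -0.57949429 -1.75523028] [ 0.04666572 -0.09108482  0.04085576] 0.0615512845878032
yaw 34.96110188412552 r 0.09758622269706087 lever -2.6249939562527382
256 178 [[256.26650717 175.43733998]
 [256.37710764 170.84811863]
 [256.49094402 166.12462727]]
```

View pics/c5.png

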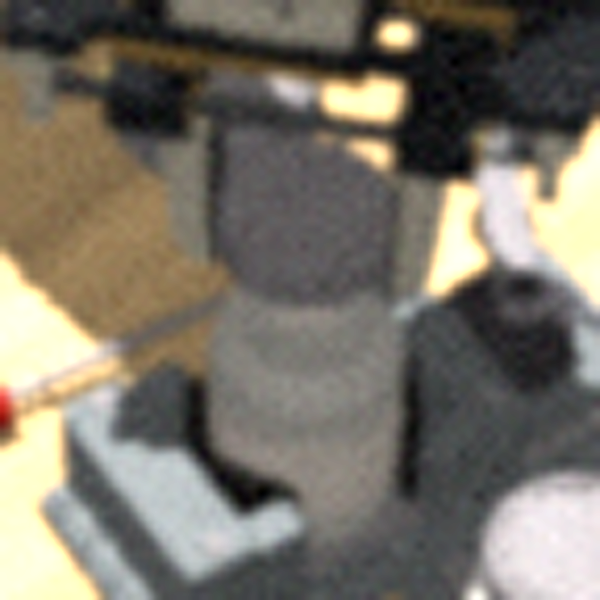

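The enlarged crop shows the cap level between the fingers, with its lower edge at (300,300), which fits z ≈ 0.152. That is about 2 cm above the rim. The jar is still seated in the jaws and the lever is over. Handing in.

```bash
python3 -c "
from rig import ticket
print(ticket.close_job())"
```

```text
the job is handed in; nothing more can be done
None
```

The job is handed in at about 14 s of the 53 s allowed, with the robot still holding the cap above the jar's mouth; no verdict was reported.

- **Lever:** I pinched the knob and swung it until it hit its stop at an estimated 1.605 rad. The force then rose with no further motion. The last picture shows the lever still over.
- **Cap:** I gripped it with 60 N and turned it anticlockwise 76°. The torque was 0.58 N m at 40° and had dropped to about 0 by 58°, so the thread had let go.
- **Lift:** I raised the cap straight up. The tool has risen 34.5 mm since gripping, which puts the cap's lower edge about 20 mm above the rim. The tool stands within 1 mm of the measured jar axis and is pointing straight down.

**Last picture:** The cap is between the fingers and the jar is seated in the jaws. The objects in that close-up crop look undisturbed; I did not take a final full view of the bench.

**Not checked directly:**
- **Jar mark:** its side mark was not visible in any picture. That the jar did not turn is inferred from the torque dropping where expected and from the pictures.
- **Jaw force:** it cannot be read from the robot; I took it as full because the lever was on its stop.
- **Finger opening:** it drifted between 61.1 and 62.5 mm while holding the 62 mm cap; I did not find out why.

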